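# Close the bench caliper on a ball bearing

### The arm

A 6-joint arm with a two-finger parallel gripper is mounted at the origin on a cart in front of the work surface, level with it; the furniture and walls round the work are solid. World frame = base frame: x ahead of the robot, y to its left, z up, the work surface at z = 0. Lengths are in mm, angles in degrees, forces in N, time in s.
With the tool pointing down it reaches from about 300 to 850 mm from the base axis. Payload 4.2 kg.
Tool frame: the origin (TCP) lies at the very end of the fingers, on their centre line; the grasp point (between the pads) lies 19 mm behind it (env.grasp_offset is the distance from the TCP to the grasp point, in mm); z points along the fingers, y is the line along which they close (so a half turn about z gives the same grasp; the last joint's range is limited). The gripper opens to 91 mm and grips with 3 to 60 N. Pads are 32 mm wide; open, the fingers measure 118 mm over their backs; the gripper's body (76 mm by 178 mm) begins 60 mm behind the grasp point.
Start: joints at [65.26, 18.312, 89.639, -0, 72.044, -1.146], TCP at [230.155, 526.95, 179.176] pointing down, gripper open.
Joint ranges: [-177.97, 177.97], [-48.28, 115.42], [12.27, 149.76], [-77.06, 257.06], [2.81, 150.46], [-146.56, 146.56]. Speed limits (degrees/s): [147.25, 147.25, 180, 180, 180, 180].

### API

Orientations are given as [roll, pitch, yaw] about the fixed x, y, z axes, in that order (R = Rz(yaw) Ry(pitch) Rx(roll)).
In Python, from workcell import env, eyes gives the robot as it stands.
- The arm moves only by the tool send_rows, never from a script. Its arguments are lists of equal length, an entry for each row: "grip": the opening, from -1 (shut) to 1 (fully open), so that 0 is half open; "xyz": the shift along the world's x, y, z in m, a list of three; "yaw": the turn about the world's z in degrees. A call has 1 to 8 rows; each row is the pose to reach, as a shift and turn from the pose commanded when the call began; what a row does not reach only later rows make up. A row lasts 1/12 s, in which the tool goes at most 41.7 mm and 7.16 degrees, less where a joint would pass 70% of its speed; a pose out of reach is approached as far as the arm can. A call with a gripper value outside its range is refused whole. The fingers move at their own pace and stop on an object; "grip_force" is the grip in N (left out, the last holds). Time passes only in rows, so rows that repeat a pose let the fingers close. It gives the time, the measured TCP pose, the force, the opening and the grip force at its end, in the units of the state.
- env.state(): the state, without advancing time (a new reading comes with each control period).
- eyes.grab_frame(name): name is "scene" or "side" or "wrist"; returns a dict with "frame" (480x640x3 uint8, red, green, blue), "fx", "fy", "cx", "cy" (pixels), "D" ([k1, k2, p1, p2, k3] as OpenCV has them; the pictures are not rectified), "pose" (4x4, takes a point from camera to world coordinates). Camera axes: x right, y down, z forward; pixel columns grow to the right and rows downward; lengths in mm; the calibration is good to about 2 mm. A picture is of the moment at which its call begins. There is no depth.
- env.job_done(): hands the job in; it is judged then, once.
The state is a dict: "time_s": time; "qpos": joint angles; "qvel": joint speeds; "effort": joint torques, N m; "ee_pos": TCP position; "ee_rot": TCP orientation; "force": force on the tool from outside, world axes, zero at the start; "torque": the same for the moment, N m; "gripper_width": finger opening in mm; "gripper_force": force on a finger pad.
Only numpy, scipy, OpenCV 4.12 (cv2) and the standard library are available. Lean on these libraries where they do the work, as an engineer would, in place of code of your own. Each camera call takes 0.05 s, during which the arm holds its last target. There are 200 camera calls.

### The job

Measure the outside diameter of the ball bearing: lay it flat on the table of the bench caliper between the two jaws and let go of it, then slide the carriage until the bearing is trapped between the moving jaw and the anvil of the fixed jaw. Close it lightly by feel, so that the jaw is not pushed out of square, and leave it closed on the bearing with your hand off it. Do not disturb the other ring-shaped parts.

Things in the scene. Friction and masses are not known exactly. Their poses are not given: they have to be found in the camera images.
- caliper: Bench caliper, bolted down: grey table plate 155 x 280 x 10 mm (x, y, z), its top at z = 10 mm. Origin on its underside, z up; plate spans x -85 to 70 mm. In its frame a steel beam runs along y at x = 35 to 55, z = 22 to 32 mm; brackets at its ends reach z = 38 mm. The fixed jaw lies at -y, the moving jaw comes from +y.
- table_spot (a point): Where the bearing best goes: point on the table top (z = 10 mm) at caliper x = -30, y = -28 mm. Across x the bearing's centre must end between caliper x = -55 and -5 mm. There is room for fingers beside the bearing along the caliper's x, not along y once the jaw closes.
- fixed_jaw (a point): Middle of the inner (+y) side of the fixed jaw, a steel bar along x, at caliper x = -30, y = -82, z = 20 mm; bar top z = 34 mm. On two stems before it stands the anvil, an upright steel face (x -68 to 8, z 11 to 29 mm). It was last set so that its face lies 12 to 20 mm from this point towards +y; just where is not measured and must be felt.
- carriage (a joint): Travel in m of the carriage along the beam, 0 (open) to 0.11, growing as the jaws close (carriage moves along the caliper's -y). Starts at 0 to 0.025. It stays where it is left: sliding it takes about 4 N of friction (a little more when moving), and released it keeps pressing with at most those 4 N.
- lug (a point): Middle (51 mm above the bench) of the thumb lug on the carriage: upright dark steel block 26 mm along caliper x, 12 mm along y, z = 38 to 62 mm. It lies at caliper x = 45 mm, y = 72 mm less the carriage travel. The carriage under it is 46 (x) by 44 mm (y), top at z = 38 mm. Push the lug from behind (from +y) or pinch it to slide the carriage.
- jaw: Moving jaw, a steel bar along caliper x on the carriage, 14 mm thick, z 11 to 31 mm, 12 to 120 mm from its origin towards -x. Origin at bench height below the lug, axes as the caliper's when square. Its face looks to -y, 22 mm from the origin. Loaded, it leans elastically about its z, 0.025 rad per N m (10 N on a bearing 75 mm out: 0.019 rad, 1.4 mm). Over 0.03 rad is out of square.
- ball_bearing: Plain steel ball bearing lying flat, outer diameter 52 mm (to within 0.5 mm), 12 mm high, 0.1 kg; with narrow inner and outer metal rings. Origin: centre of its underside, z up.
- lip_seal: Bystander: black rubber ring, 78 mm outside, 9 mm high, lying flat; origin at the centre of its underside. It is to be left alone.
- bush: Bystander: bronze bush, a thick short tube 26 mm outside, 12 mm high, standing on end; origin at the centre of its underside. It is to be left alone.

How it is judged:
By the outcome, as a careful person would: the job done as asked, in the order asked, and still so for the second after the job is handed in, with the robot touching nothing.
It also fails if it takes over 72 s, if anything falls off the work surface, if the arm or the gripper's body presses on something with over 40 N, if the wrist force passes 120 N, or if a joint passes its speed limit or range.

## Working session

There is one attempt and no reset: what is moved stays moved. The work goes in short steps, Python scripts to look and compute and a tool call to move; the robot and the scene stay as the last step left them, time stands still between calls to the robot, and variables do not carry over. Pictures are saved under pics/ and viewed, at most 10 in all, crops included, and the job is handed in when it is done.

Besides the shell and the picture viewer there is one more tool, called as name(argument=value, ...) on one line, values as JSON. send_rows: Moves the arm, as the interface text tells. Its arguments: {"type":"object","properties":{"grip":{"type":"array"},"xyz":{"type":"array"},"yaw":{"type":"array"},"grip_force":{"type":"number"}},"required":["grip","xyz","yaw"]}

```bash
mkdir -p pics; python3 - <<'E'
from workcell import env, eyes
import cv2, pickle
d={}
for n in("scene","side","wrist"):
    f=eyes.grab_frame(n); d[n]=f; cv2.imwrite(f"pics/{n}0.png",f["frame"][:,:,::-1])
    print(n,f["fx"],f["cx"],f["cy"],f["D"],f["pose"].round(2).tolist())
pickle.dump(d,open("f0.pkl","wb"))
print(env.state())
E
```

```text
scene 477.6599915087248 320.01725063396793 237.65588026578519 [0.00095667 0.         0.         0.         0.        ] [[0.68, -0.36, 0.64, -153.28], [-0.73, -0.31, 0.6, -610.23], [-0.02, -0.88, -0.48, 538.07], [0.0, 0.0, 0.0, 1.0]]
side 617.7946146047236 321.49439730118456 243.23186026789418 [-0.11753208  0.          0.          0.          0.        ] [[-0.96, 0.12, -0.24, 835.02], [0.27, 0.48, -0.84, 1129.7], [0.02, -0.87, -0.49, 725.22], [0.0, 0.0, 0.0, 1.0]]
wrist 343.5515415514313 316.44787167251275 233.6194085782864 [-0.00440609  0.          0.          0.          0.        ] [[0.4, 0.88, 0.25, 161.65], [0.92, -0.39, -0.11, 557.41], [-0.0, 0.27, -0.96, 384.72], [0.0, 0.0, 0.0, 1.0]]
{'time_s': 0.15, 'qpos': array([ 6.52580432e+01,  1.83431752e+01,  8.96903424e+01,  3.92327145e-04,
        7.20434835e+01, -1.14905288e+00]), 'qvel': array([ 0.02157461, -0.11582502, -0.26174312,  0.07891111, -0.03862167,
       -0.03097891]), 'effort': array([ 3.98839957e-04, -4.12777233e+01, -2.32152432e+01,  7.28842104e-02,
        4.33835259e-02, -1.01274366e-04]), 'ee_pos': array([229.98355378, 526.53988576, 178.51401604]), 'ee_rot': array([-1.79923022e+02, -1.91711264e-03,  1.56406974e+02]), 'force': array([ 0.50775619, -0.84318767, -0.45340089]), 'torque': array([-0.00613508, -0.04757575, -0.00101343]), 'gripper_force': 0.0, 'gripper_width': 91.22985293009819}
```

View pics/scene0.png

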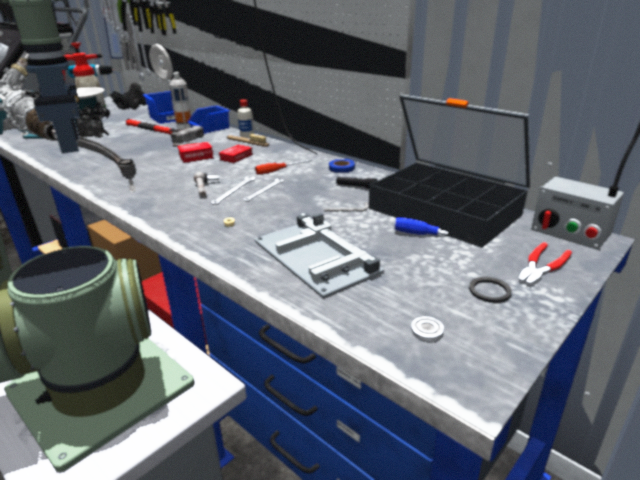

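View pics/side0.png

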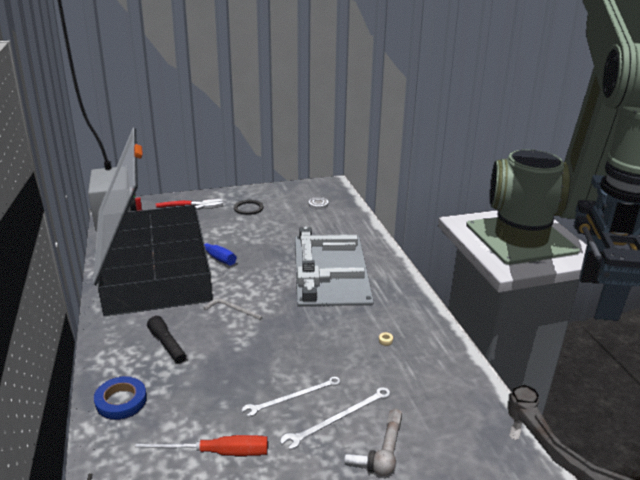

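The scene view shows the caliper around (320,250), the bearing at (427,328), the seal at (490,290) and the bush at (229,221). In the side view, the caliper is at (333,270) and the bearing at (318,202). I'll view an enlarged crop to get the caliper details.

```bash
cat > h.py <<'E'
import numpy as np, cv2, pickle
def ray(f,uv):
    K=np.array([[f["fx"],0,f["cx"]],[0,f["fy"],f["cy"]],[0,0,1]])
    p=cv2.undistortPoints(np.array(uv,float).reshape(-1,1,2),K,np.array(f["D"])).reshape(-1,2)
    P=np.array(f["pose"]); return P[:3,3],np.c_[p,np.ones(len(p))]@P[:3,:3].T
def plane(f,uv,z):
    o,d=ray(f,uv); return o+d*((z-o[2])/d[:,2])[:,None]
def proj(f,X):
    P=np.linalg.inv(np.array(f["pose"])); K=np.array([[f["fx"],0,f["cx"]],[0,f["fy"],f["cy"]],[0,0,1]])
    r=cv2.projectPoints(np.array(X,float).reshape(-1,1,3),cv2.Rodrigues(P[:3,:3])[0],P[:3,3],K,np.array(f["D"]))[0]
    return r.reshape(-1,2)
E
python3 - <<'E'
from h import *
d=pickle.load(open("f0.pkl","rb"))
s,t=d["scene"],d["side"]
print("scene",plane(s,[(427,327),(427,333)],10).round(1).tolist(),plane(s,[(490,289)],9).round(1),plane(s,[(229,221)],12).round(1))
print("side",plane(t,[(318,202)],10).round(1),plane(t,[(248,207)],9).round(1),plane(t,[(386,338)],12).round(1))
a=s["frame"][200:300,240:400,::-1]; b=t["frame"][190:310,240:400,::-1]
im=np.hstack([cv2.resize(a,(400,250)),cv2.resize(b,(400,300))[:250]])
a=cv2.resize(s["frame"][205:300,250:390,::-1],(700,475),interpolation=cv2.INTER_CUBIC)
cv2.imwrite("pics/c1.png",a)
cv2.imwrite("pics/c2.png",cv2.resize(t["frame"][190:310,230:390,::-1],(800,600),interpolation=cv2.INTER_CUBIC))
E
```

```text
scene [[435.8, -300.4, 10.0], [422.3, -308.8, 10.0]] [[ 613.2 -329.6    9. ]] [[464.5 281.8  12. ]]
side [[ 433.5 -298.    10. ]] [[ 618.8 -314.8    9. ]] [[465.1 293.4  12. ]]
```

View pics/c1.png

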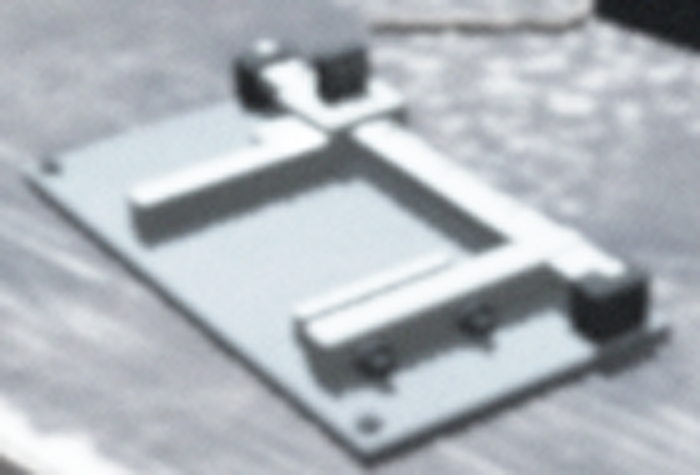

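View pics/c2.png

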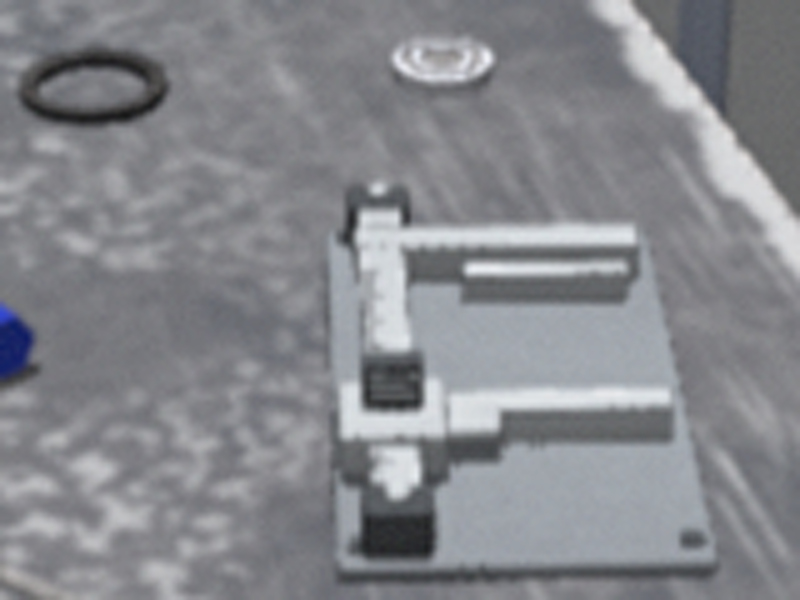

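```bash
python3 - <<'E'
from h import *
d=pickle.load(open("f0.pkl","rb")); s,t=d["scene"],d["side"]
from scipy.optimize import least_squares
L=[(s,(323.6,295.5),(-85,-140)),(s,(255.8,239.5),(-85,140)),(s,(383.4,270.8),(70,-140)),
   (t,(298.2,303.5),(70,140)),(t,(372.6,301.5),(-85,140))]
def T(p,X): 
    c,q=np.cos(p[2]),np.sin(p[2]); X=np.array(X,float); return np.c_[c*X[:,0]-q*X[:,1]+p[0],q*X[:,0]+c*X[:,1]+p[1]]
for z,uv in [(0,0)]:pass
W=np.array([plane(f,[uv],10)[0][:2] for f,uv,_ in L]); C=[c for _,_,c in L]
print(W.round(1).tolist())
r=least_squares(lambda p:(T(p,C)-W).ravel(),[500,0,0],x_scale=[10,10,.1],loss='soft_l1')
print(r.x,np.degrees(r.x[2]),r.fun.reshape(-1,2).round(1).tolist())
# lug top centre (z=62): scene crop, side crop
for f,uv in((s,(250+342/5,205+52/5)),(t,(230+392/5,190+360/5))):
    w=plane(f,[uv],62)[0]; c,q=np.cos(r.x[2]),np.sin(r.x[2]); dx=w[:2]-r.x[:2]; print("lug",w.round(1),(c*dx[0]+q*dx[1]).round(1),(-q*dx[0]+c*dx[1]).round(1))
E
```

```text
[[387.6, -105.5], [447.8, 160.9], [531.3, -139.4], [595.5, 142.6], [448.4, 173.1]]
[ 4.99820393e+02  1.31159885e+01 -2.19364927e-01] -12.56868451646225 [[-1.2, 0.5], [-0.5, 7.3], [6.3, 0.7], [3.1, -8.1], [-1.1, -4.8]]
lug [556.8  63.6  62. ] 44.6 61.6
lug [557.3  75.5  62. ] 42.5 73.4
```

send_rows(grip=[1, 1, 1, 1, 1, 1, 1, 1], xyz=[[0.015, -0.03, 0.02], [0.03, -0.065, 0.03], [0.045, -0.1, 0.04], [0.06, -0.135, 0.05], [0.08, -0.17, 0.06], [0.095, -0.205, 0.07], [0.11, -0.24, 0.08], [0.125, -0.275, 0.08]], yaw=[-6, -12, -18, -24, -30, -36, -42, -48])

```text
time_s: 0.82
ee_pos: [356.3, 250.8, 261.0]
ee_rot: [179.8, -0.1, 108.1]
force: [1.4, 0.7, 0.1]
gripper_width: 91.0
gripper_force: 0.0
```

send_rows(grip=[1, 1, 1, 1, 1, 1, 1, 1], xyz=[[0.015, -0.035, 0], [0.03, -0.07, 0], [0.045, -0.105, 0], [0.06, -0.14, 0], [0.075, -0.17, 0], [0.09, -0.2, 0], [0.1, -0.22, 0], [0.1, -0.22, 0]], yaw=[-6, -12, -18, -24, -29, -31, -31, -31])

```text
time_s: 1.48
ee_pos: [456.6, 28.5, 258.7]
ee_rot: [180.0, 0.1, 77.1]
force: [0.8, -0.5, 0.3]
gripper_width: 91.4
gripper_force: 0.0
```

```bash
python3 - <<'E'
from workcell import env, eyes
import cv2, pickle
f=eyes.grab_frame("wrist"); pickle.dump(f,open("w1.pkl","wb")); cv2.imwrite("pics/w1.png",f["frame"][:,:,::-1])
s=env.state(); print(s["time_s"],s["ee_pos"],s["ee_rot"],s["force"],f["pose"].round(2))
E
```

```text
1.5333 [455.51267359  30.47139568 258.67947956] [-1.79946875e+02  1.21956130e-02  7.71984554e+01] [-0.38384548  0.51023091  0.27266824] [[ 9.7000e-01 -2.2000e-01 -6.0000e-02  4.7439e+02]
 [-2.2000e-01 -9.4000e-01 -2.6000e-01  1.0307e+02]
 [ 0.0000e+00  2.7000e-01 -9.6000e-01  4.6485e+02]
 [ 0.0000e+00  0.0000e+00  0.0000e+00  1.0000e+00]]
```

View pics/w1.png

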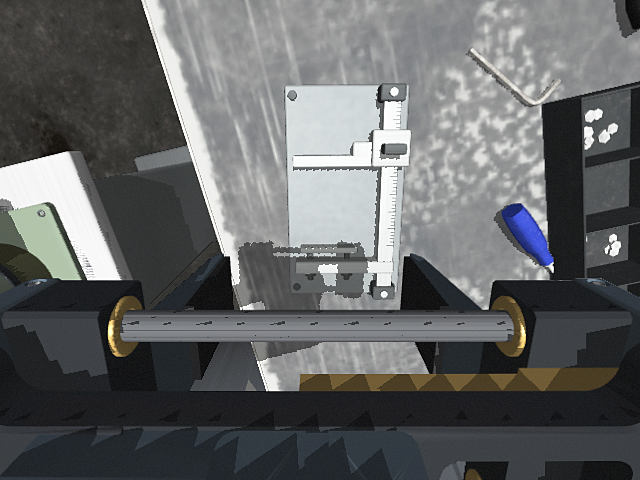

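The wrist view shows the caliper nearly square to the image. The plate corners are at about (286,86), (408,84) and (288,297), the lug at (395,149) and the moving-jaw face at row ~167.

```bash
python3 - <<'E'
from h import *
f=pickle.load(open("w1.pkl","rb")); im=f["frame"].astype(int); g=im.sum(2)/3
# left edge per row, top edge per column: plate is bluish grey; strongest gradient
def sub(v,lo):
    d=np.diff(v); i=np.argmax(abs(d)); return lo+i+0.5, d[i]
for r in (110,125,140,180,200,220): print(r,sub(g[r,275:300],275),sub(g[r,400:420],400))
for c in (310,330,350,365): print(c,sub(g[70:100,c],70),sub(g[285:305,c],285))
from scipy.optimize import least_squares
L=[((286,86),(-85,140)),((408,84.5),(70,140)),((289,297),(-85,-140)),((402,297.5),(70,-140))]
W=plane(f,[u for u,_ in L],10)[:,:2]; C=np.array([c for _,c in L],float)
def T(p,X): c,q=np.cos(p[2]),np.sin(p[2]); return np.c_[c*X[:,0]-q*X[:,1]+p[0],q*X[:,0]+c*X[:,1]+p[1]]
r=least_squares(lambda p:(T(p,C)-W).ravel(),[500,0,-.2]);p=r.x
print(p,np.degrees(p[2]),r.fun.reshape(-1,2).round(1).tolist(),W.round(1).tolist())
def inv(w): return T([0,0,-p[2]],np.array(w)[:,:2]-p[:2])
print("lug",inv(plane(f,[(395,149)],62)),"jaw face top",inv(plane(f,[(330,167)],31)),"end",inv(plane(f,[(293,160)],31)))
print("spot",T(p,np.array([[-30,-28.]])))
E
```

```text
110 (np.float64(285.5), np.float64(50.66666666666666)) (np.float64(407.5), np.float64(-62.66666666666667))
125 (np.float64(285.5), np.float64(125.0)) (np.float64(406.5), np.float64(-67.66666666666667))
140 (np.float64(286.5), np.float64(53.66666666666666)) (np.float64(409.5), np.float64(-68.33333333333334))
180 (np.float64(287.5), np.float64(64.33333333333334)) (np.float64(402.5), np.float64(-30.333333333333314))
200 (np.float64(287.5), np.float64(93.66666666666667)) (np.float64(401.5), np.float64(-48.333333333333314))
220 (np.float64(288.5), np.float64(91.66666666666666)) (np.float64(400.5), np.float64(-51.66666666666666))
310 (np.float64(84.5), np.float64(49.66666666666666)) (np.float64(292.5), np.float64(-19.33333333333333))
330 (np.float64(84.5), np.float64(40.0)) (np.float64(291.5), np.float64(90.00000000000001))
350 (np.float64(84.5), np.float64(45.66666666666666)) (np.float64(297.5), np.float64(90.66666666666666))
365 (np.float64(84.5), np.float64(45.000000000000014)) (np.float64(291.5), np.float64(-56.0))
[ 5.02854359e+02  1.40120440e+01 -2.11750753e-01] -12.13242446899664 [[-2.7, -2.1], [2.5, -3.0], [4.1, 0.1], [-3.9, 5.0]] [[451.8, 170.9], [598.2, 139.2], [386.2, -105.1], [545.8, -142.6]]
lug [[43.06942461 67.36240002]] jaw face top [[-29.8822565   45.57904703]] end [[-75.63832072  54.72494606]]
spot [[467.63961343  -7.05740463]]
```

send_rows(grip=[1, 1, 1, 1, 1, 1, 1, 1], xyz=[[0, -0.04, 0], [-0.01, -0.08, 0], [-0.01, -0.12, 0], [-0.02, -0.16, 0], [-0.02, -0.2, 0], [-0.02, -0.24, 0], [-0.02, -0.28, -0.02], [-0.02, -0.31, -0.05]], yaw=[0, 0, 0, 0, 0, 0, 0, 0])

```text
time_s: 2.2
ee_pos: [436.9, -277.9, 213.9]
ee_rot: [179.6, 0.1, 77.4]
force: [-0.0, 0.0, -0.5]
gripper_width: 91.1
gripper_force: 0.0
```

send_rows(grip=[1, 1, 1], xyz=[[0, -0.02, -0.02], [0, -0.02, -0.02], [0, -0.02, -0.02]], yaw=[0, 0, 0])

```text
time_s: 2.45
ee_pos: [434.7, -294.2, 190.5]
ee_rot: [-179.8, -0.1, 77.4]
force: [-0.9, 0.6, 0.8]
gripper_width: 91.4
gripper_force: 0.0
```

```bash
python3 - <<'E'
from workcell import env, eyes
import cv2, pickle
f=eyes.grab_frame("wrist"); pickle.dump(f,open("w2.pkl","wb")); cv2.imwrite("pics/w2.png",f["frame"][:,:,::-1])
s=env.state(); print(s["time_s"],s["ee_pos"],s["ee_rot"],s["force"])
from h import *
print(proj(f,[(433,-300,12)]))
E
```

```text
2.5 [ 435.46105444 -294.09277013  191.91672449] [-1.79980780e+02 -7.06921804e-02  7.74343558e+01] [0.22761442 0.28428678 1.40267515]
[[315.83224345 213.19542177]]
```

View pics/w2.png

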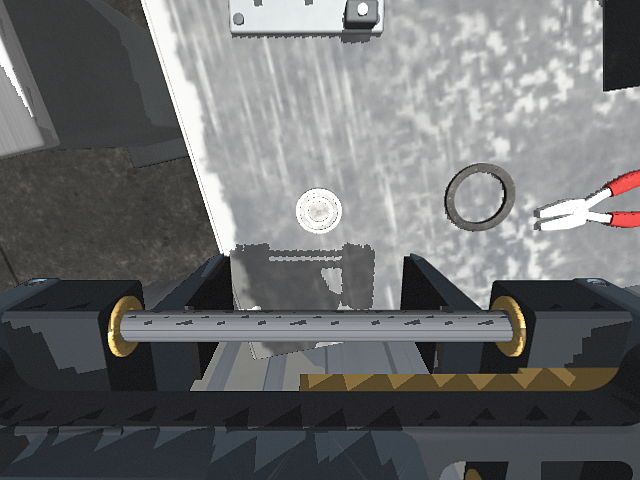

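The bearing is centred at about (319,211), with no obstruction around it and the seal well clear at (480,197). The caliper's -y edge is visible along the top of the picture.

```bash
python3 - <<'E'
from h import *
f=pickle.load(open("w2.pkl","rb")); im=f["frame"]
g=cv2.medianBlur(cv2.cvtColor(im,cv2.COLOR_RGB2GRAY),3)
c=cv2.HoughCircles(g[170:250,270:370],cv2.HOUGH_GRADIENT,1,50,param1=100,param2=15,minRadius=18,maxRadius=30)
print(c); u=c[0,0,:2]+[270,170]
print(plane(f,[u],12), plane(f,[u+[c[0,0,2],0]],12)-plane(f,[u-[c[0,0,2],0]],12))
print("corners of -y edge z=10:",plane(f,[(231,35),(382,37)],10))
E
```

```text
[[[49.5 40.5 22. ]]]
[[ 437.77442561 -297.85302373   12.        ]] [[ 48.99803476 -10.98388391   0.        ]]
corners of -y edge z=10: [[ 389.65818639 -102.4264138    10.        ]
 [ 538.06120083 -137.78490148   10.        ]]
```

send_rows(grip=[1, 1, 1, 1, 1, 1, 1, 1], xyz=[[0.0025, 0, -0.035], [0.0025, 0, -0.07], [0.0025, 0, -0.105], [0.0025, 0, -0.135], [0.0025, 0, -0.16], [0.0025, 0, -0.175], [0.0025, 0, -0.18], [0.0025, 0, -0.184]], yaw=[0.5, 0.5, 0.5, 0.5, 0.5, 0.5, 0.5, 0.5])

```text
time_s: 3.17
ee_pos: [438.9, -294.4, 8.6]
ee_rot: [179.9, 0.0, 78.0]
force: [0.1, 0.3, -0.5]
gripper_width: 91.2
gripper_force: 0.0
```

send_rows(grip=[-0.2, -0.2, -0.2, -0.2, -0.2, -0.2, -0.2, -0.2], grip_force=12, xyz=[[0, 0, 0], [0, 0, 0], [0, 0, 0], [0, 0, 0], [0, 0, 0], [0, 0, 0], [0, 0, 0], [0, 0, 0]], yaw=[0, 0, 0, 0, 0, 0, 0, 0])

```text
time_s: 3.83
ee_pos: [437.7, -295.5, 7.8]
ee_rot: [180.0, 0.0, 77.9]
force: [0.3, -0.4, -0.5]
gripper_width: 41.0
gripper_force: 0.0
```

```bash
python3 - <<'E'
from workcell import env, eyes
import cv2, pickle, numpy as np
f=eyes.grab_frame("scene"); g=eyes.grab_frame("wrist"); pickle.dump((f,g),open("w3.pkl","wb"))
s=env.state(); print(s["time_s"],s["ee_pos"],s["gripper_width"],s["gripper_force"])
a=cv2.resize(f["frame"][260:380,360:480],(400,400),interpolation=2);b=cv2.resize(g["frame"][80:330,200:450],(400,400))
cv2.imwrite("pics/w3.png",np.hstack([a,b])[:,:,::-1])
E
```

```text
3.9333 [ 437.61198279 -295.44127029    7.6883321 ] 36.79541227508101 0.0
```

View pics/w3.png

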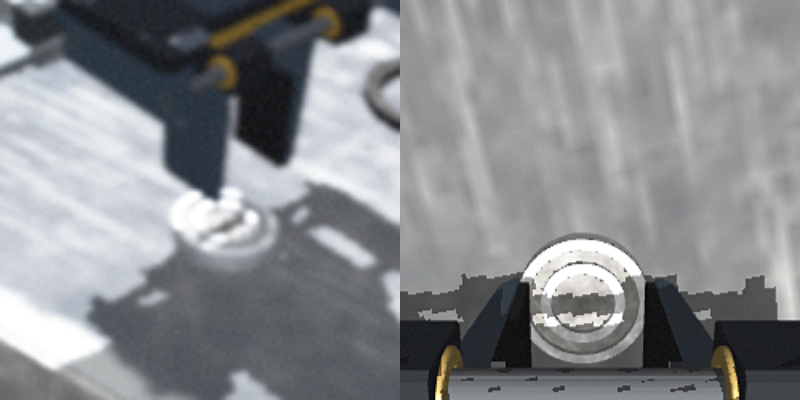

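```bash
python3 - <<'E'
from h import *
f,g=pickle.load(open("w3.pkl","rb"))
print("scene",plane(f,[(360+225*.3,260+222*.3)],12)); print("wrist",plane(g,[(315.6,267.5)],12))
print(g["pose"].round(2).tolist())
print("tcp px", proj(f,[(437.6,-295.4,7.7)]),proj(g,[(437.6,-295.4,7.7),(437.6,-295.4,27)]))
# half width check of bearing in wrist
print(plane(g,[(315.6-39,267.5),(315.6+39,267.5)],12))
E
```

```text
scene [[ 435.03561381 -301.69465375   12.        ]]
wrist [[ 437.55128661 -297.41319386   12.        ]]
[[0.98, -0.2, -0.06, 454.47], [-0.21, -0.94, -0.26, -221.07], [0.0, 0.27, -0.96, 214.04], [0.0, 0.0, 0.0, 1.0]]
tcp px [[424.89114542 326.29898776]] [[315.02379579 262.15086471]
 [314.89877616 273.64025495]]
[[ 413.62214875 -292.26603708   12.        ]
 [ 461.48091753 -302.56309335   12.        ]]
```

```bash
python3 - <<'E'
from h import *
f,g=pickle.load(open("w3.pkl","rb"))
t=np.radians(77.9); X=np.array([np.cos(t),np.sin(t),0]); Y=np.array([np.sin(t),-np.cos(t),0])
for z in (7.7,20,30,40):
    c=np.array([437.6,-295.4,z])
    print(z,"wrist",proj(g,[c+16*X-18.4*Y,c+16*X+18.4*Y]).round(0).tolist(),"scene bottoms",proj(f,[c-18.4*Y-16*X,c-18.4*Y+16*X,c+18.4*Y-16*X,c+18.4*Y+16*X]).round(0).tolist())
E
```

```text
7.7 wrist [[286.0, 238.0], [344.0, 238.0]] scene bottoms [[424.0, 335.0], [411.0, 326.0], [439.0, 327.0], [426.0, 318.0]]
20 wrist [[284.0, 244.0], [346.0, 244.0]] scene bottoms [[425.0, 330.0], [411.0, 320.0], [440.0, 321.0], [426.0, 312.0]]
30 wrist [[282.0, 249.0], [348.0, 249.0]] scene bottoms [[425.0, 325.0], [411.0, 315.0], [441.0, 317.0], [427.0, 307.0]]
40 wrist [[280.0, 255.0], [349.0, 255.0]] scene bottoms [[426.0, 320.0], [412.0, 311.0], [441.0, 312.0], [427.0, 303.0]]
```

```bash
python3 - <<'E'
from workcell import env
print(env.grasp_offset,[a for a in dir(env) if a[0]!='_'])
E
```

```text
18.8 ['Unreachable', 'grasp_offset', 'job_done', 'state']
```

send_rows(grip=[0.6, 0.6, 0.6, 0.6, 0.6, 0.6, 0.6], xyz=[[0, 0, 0], [0, 0, 0], [0, 0, 0], [0, 0, 0], [0, 0, 0], [0, -0.002, -0.002], [0, -0.002, -0.004]], yaw=[0, 0, 0, 0, 0, 0, 0])

```text
time_s: 4.52
ee_pos: [437.9, -297.8, 3.7]
ee_rot: [180.0, 0.0, 77.9]
force: [0.9, -0.2, 0.4]
gripper_width: 72.9
gripper_force: 0.0
```

send_rows(grip=[0.6, 0.6, 0.6, 0.6], xyz=[[0, 0, -0.002], [0, 0, -0.004], [0, 0, -0.005], [0, 0, -0.005]], yaw=[0, 0, 0, 0])

```text
time_s: 4.85
ee_pos: [437.4, -297.2, -1.7]
ee_rot: [-180.0, -0.0, 77.9]
force: [-0.1, 0.1, 0.1]
gripper_width: 72.9
gripper_force: 0.0
```

```bash
python3 - <<'E'
from workcell import env, eyes
import cv2, pickle, numpy as np
f=eyes.grab_frame("scene"); g=eyes.grab_frame("wrist"); pickle.dump((f,g),open("w4.pkl","wb"))
s=env.state(); print(s["time_s"],s["ee_pos"],s["force"],s["qpos"],s["gripper_width"])
a=cv2.resize(f["frame"][260:380,360:480],(400,400),interpolation=2);b=cv2.resize(g["frame"][80:330,200:450],(400,400))
cv2.imwrite("pics/w4.png",np.hstack([a,b])[:,:,::-1])
E
```

```text
4.95 [ 437.61363136 -297.37078973   -1.38455044] [-1.04845856  0.95406211 -0.2439961 ] [-3.54443662e+01  2.47304414e+01  1.09461869e+02  3.39481831e-03
  4.58139351e+01 -2.33509028e+01] 73.17828324267818
```

View pics/w4.png

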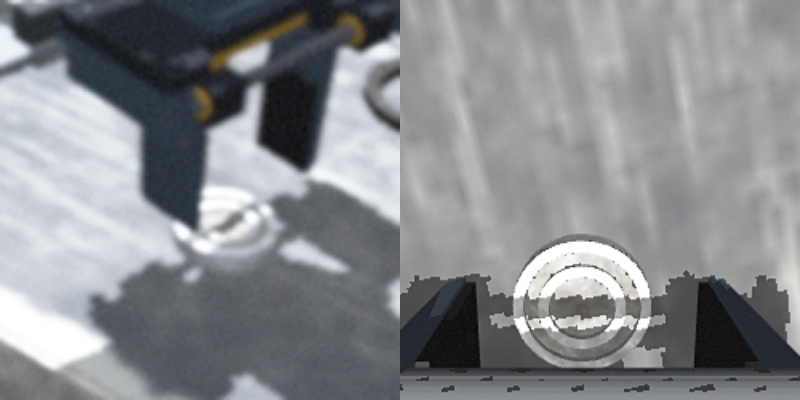

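The reported TCP height is well below the real fingertips: it reads z = -1.4 with no contact, and the picture shows the tips still above the bearing. I'll go down by feel in small steps until I find the bench.

send_rows(grip=[0.6, 0.6, 0.6, 0.6, 0.6], xyz=[[0, 0, -0.002], [0, 0, -0.004], [0, 0, -0.006], [0, 0, -0.008], [0, 0, -0.008]], yaw=[0, 0, 0, 0, 0])

```text
time_s: 5.37
ee_pos: [437.3, -297.2, -9.8]
ee_rot: [-180.0, -0.0, 77.9]
force: [-0.1, -0.6, 0.1]
gripper_width: 73.1
gripper_force: 0.0
```

```bash
python3 - <<'E'
from h import *
f,g=pickle.load(open("w4.pkl","rb"))
t=np.radians(77.9); X=np.array([np.cos(t),np.sin(t),0]); Y=np.array([np.sin(t),-np.cos(t),0])
for z in (0,10,20,30,40):
    c=np.array([437.6,-297.4,z])
    print(z,"wrist",proj(g,[c+16*X-36.5*Y,c+16*X+36.5*Y]).round(0).tolist(),"scene left finger bottoms",proj(f,[c-36.5*Y-16*X,c-36.5*Y+16*X]).round(0).tolist())
from workcell import env
print(env.state()["force"],env.state()["ee_pos"])
E
```

```text
0 wrist [[256.0, 239.0], [374.0, 239.0]] scene left finger bottoms [[417.0, 344.0], [404.0, 334.0]]
10 wrist [[254.0, 244.0], [377.0, 244.0]] scene left finger bottoms [[418.0, 339.0], [404.0, 329.0]]
20 wrist [[250.0, 249.0], [380.0, 249.0]] scene left finger bottoms [[418.0, 334.0], [404.0, 324.0]]
30 wrist [[247.0, 255.0], [383.0, 255.0]] scene left finger bottoms [[418.0, 330.0], [405.0, 320.0]]
40 wrist [[243.0, 261.0], [387.0, 261.0]] scene left finger bottoms [[419.0, 325.0], [405.0, 315.0]]
[-0.14198011 -0.56817513  0.05907311] [ 437.31771507 -297.16843258   -9.77726955]
```

send_rows(grip=[0.6, 0.6, 0.6, 0.6, 0.6, 0.6], xyz=[[0, 0, -0.003], [0, 0, -0.006], [0, 0, -0.009], [0, 0, -0.012], [0, 0, -0.014], [0, 0, -0.014]], yaw=[0, 0, 0, 0, 0, 0])

```text
time_s: 5.87
ee_pos: [437.3, -297.2, -23.9]
ee_rot: [-179.9, -0.0, 77.9]
force: [0.3, -0.1, -0.2]
gripper_width: 73.0
gripper_force: 0.0
```

send_rows(grip=[0.6, 0.6, 0.6, 0.6], xyz=[[0, 0, -0.001], [0, 0, -0.002], [0, 0, -0.003], [0, 0, -0.003]], yaw=[0, 0, 0, 0])

```text
time_s: 6.2
ee_pos: [437.6, -297.4, -26.4]
ee_rot: [-180.0, -0.0, 77.9]
force: [-0.1, -0.6, 0.5]
gripper_width: 73.2
gripper_force: 0.0
```

send_rows(grip=[0.6, 0.6, 0.6, 0.6], xyz=[[0, 0, -0.001], [0, 0, -0.002], [0, 0, -0.002], [0, 0, -0.002]], yaw=[0, 0, 0, 0])

```text
time_s: 6.53
ee_pos: [437.6, -297.4, -28.3]
ee_rot: [-180.0, -0.0, 77.9]
force: [-0.3, 0.2, 0.3]
gripper_width: 73.1
gripper_force: 0.0
```

send_rows(grip=[0, 0, 0, 0, 0, 0, 0, 0], grip_force=12, xyz=[[0, 0, 0], [0, 0, 0], [0, 0, 0], [0, 0, 0], [0, 0, 0], [0, 0, 0], [0, 0, 0], [0, 0, 0]], yaw=[0, 0, 0, 0, 0, 0, 0, 0])

```text
time_s: 7.2
ee_pos: [437.5, -297.4, -28.2]
ee_rot: [-180.0, -0.0, 77.9]
force: [0.1, -0.0, 1.1]
gripper_width: 51.0
gripper_force: 12.0
```

send_rows(grip=[0, 0, 0, 0, 0, 0, 0, 0], xyz=[[0, 0, 0.005], [0, 0, 0.015], [0, 0, 0.03], [0, 0, 0.045], [0, 0, 0.06], [0, 0, 0.075], [0, 0, 0.085], [0, 0, 0.09]], yaw=[0, 0, 0, 0, 0, 0, 0, 0])

```text
time_s: 7.87
ee_pos: [438.6, -298.0, 63.8]
ee_rot: [179.8, 0.1, 77.9]
force: [0.4, -0.1, -2.4]
gripper_width: 51.0
gripper_force: 12.0
```

send_rows(grip=[0, 0, 0, 0, 0, 0, 0, 0], xyz=[[0.002, 0.015, 0], [0.004, 0.04, 0], [0.007, 0.065, 0], [0.01, 0.09, 0], [0.012, 0.115, 0], [0.014, 0.14, 0], [0.016, 0.16, 0], [0.017, 0.17, 0]], yaw=[0, 0, 0, 0, 0, 0, 0, 0])

```text
time_s: 8.53
ee_pos: [454.1, -125.3, 61.5]
ee_rot: [-179.9, -0.0, 78.0]
force: [0.6, -0.4, -0.8]
gripper_width: 51.2
gripper_force: 12.0
```

send_rows(grip=[0, 0, 0, 0, 0, 0, 0, 0], xyz=[[0.002, 0.015, 0], [0.004, 0.035, 0], [0.006, 0.06, 0], [0.008, 0.085, 0], [0.01, 0.105, 0], [0.012, 0.115, 0], [0.013, 0.12, 0], [0.013, 0.12, 0]], yaw=[0, 0, 0, 0, 0, 0, 0, 0])

```text
time_s: 9.2
ee_pos: [468.0, -7.2, 61.7]
ee_rot: [180.0, 0.0, 78.0]
force: [0.7, -0.4, -0.8]
gripper_width: 50.9
gripper_force: 12.0
```

```bash
python3 - <<'E'
from workcell import env, eyes
import cv2, pickle, numpy as np
f=eyes.grab_frame("side"); g=eyes.grab_frame("wrist"); pickle.dump((f,g),open("w5.pkl","wb"))
s=env.state(); print(s["time_s"],s["ee_pos"],s["force"],s["gripper_width"])
a=cv2.resize(f["frame"][170:330,240:400],(400,400),interpolation=2);b=cv2.resize(g["frame"][0:400,120:520],(400,400))
cv2.imwrite("pics/w5.png",np.hstack([a,b])[:,:,::-1])
E
```

```text
9.3 [467.7000143   -8.16802647  61.64249785] [ 0.0053731  -0.2766871  -0.24157883] 51.139578321477074
```

View pics/w5.png

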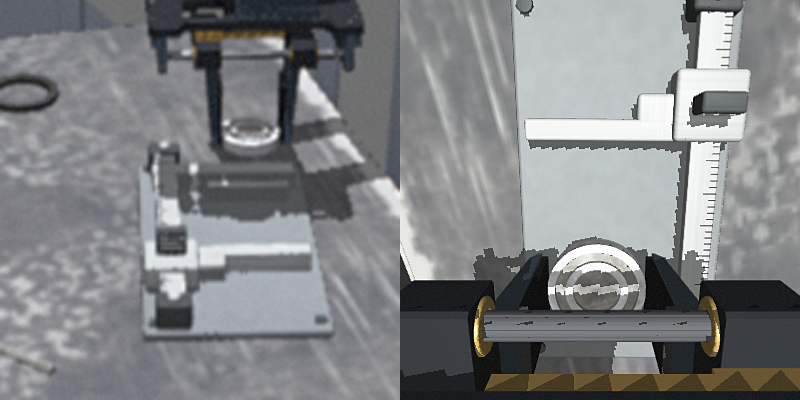

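```bash
python3 - <<'E'
from h import *
f,g=pickle.load(open("w5.pkl","rb"))
print("lug",plane(g,[(441,103)],62),"jaw top face edge L,R",plane(g,[(247,139),(405,140)],31),"carriage corners z38",plane(g,[(394,139),(467,138)],38))
print("plate left edge z10",plane(g,[(244,230),(240,20)],10),"beam left edge z32",plane(g,[(417,15),(403,275)],32))
E
```

```text
lug [[557.26718353  70.58821136  62.        ]] jaw top face edge L,R [[439.38567889  75.73261395  31.        ]
 [542.06762473  53.08127178  31.        ]] carriage corners z38 [[533.51069888  55.58613962  38.        ]
 [579.71916322  46.35957722  38.        ]]
plate left edge z10 [[415.2072566   11.10962897  10.        ]
 [450.82114738 151.37838711  10.        ]] beam left edge z32 [[559.41815702 124.28309733  32.        ]
 [526.72751433 -41.9294405   32.        ]]
```

send_rows(grip=[0, 0, 0, 0, 0, 0, 0, 0], xyz=[[0, 0, -0.01], [0, 0, -0.025], [0, 0, -0.04], [0, 0, -0.055], [0, 0, -0.067], [0, 0, -0.074], [0, 0, -0.077], [0, 0, -0.077]], yaw=[0, 0, 0, 0, 0, 0, 0, 0])

```text
time_s: 9.97
ee_pos: [467.4, -8.0, -15.7]
ee_rot: [-179.9, 0.0, 77.9]
force: [-0.7, -0.3, -1.0]
gripper_width: 51.1
gripper_force: 12.0
```

send_rows(grip=[0, 0, 0, 0], xyz=[[0, 0, -0.001], [0, 0, -0.0015], [0, 0, -0.0015], [0, 0, -0.0015]], yaw=[0, 0, 0, 0])

```text
time_s: 10.3
ee_pos: [468.0, -7.4, -16.3]
ee_rot: [179.9, -0.0, 77.9]
force: [-0.1, -0.9, -0.5]
gripper_width: 51.2
gripper_force: 12.0
```

send_rows(grip=[0, 0, 0, 0, 0], xyz=[[0, 0, -0.001], [0, 0, -0.0015], [0, 0, -0.0015], [0, 0, -0.0015], [0, 0, -0.0015]], yaw=[0, 0, 0, 0, 0])

```text
time_s: 10.72
ee_pos: [467.7, -7.3, -18.3]
ee_rot: [180.0, -0.0, 77.9]
force: [-0.1, -0.0, -0.1]
gripper_width: 50.7
gripper_force: 12.0
```

send_rows(grip=[0.15, 0.2, 0.3, 0.4, 0.5, 0.5, 0.5], xyz=[[0, 0, 0], [0, 0, 0], [0, 0, 0], [0, 0, 0], [0, 0, 0], [0, 0, 0], [0, 0, 0]], yaw=[0, 0, 0, 0, 0, 0, 0])

```text
time_s: 11.3
ee_pos: [467.7, -7.4, -18.3]
ee_rot: [180.0, -0.0, 77.9]
force: [0.5, 0.3, 0.2]
gripper_width: 68.1
gripper_force: 0.0
```

send_rows(grip=[0.5, 0.5, 0.5, 0.5, 0.5, 0.5, 0.5, 0.5], xyz=[[0, 0, 0.01], [0, 0, 0.03], [0, 0, 0.06], [0, 0, 0.09], [0, 0, 0.12], [0, 0.02, 0.14], [0, 0.05, 0.15], [0, 0.07, 0.15]], yaw=[0, 0, 0, 0, 0, 0, 0, 0])

```text
time_s: 11.97
ee_pos: [469.6, 64.1, 134.7]
ee_rot: [179.7, -0.2, 77.9]
force: [1.0, 0.4, -0.0]
gripper_width: 68.2
gripper_force: 0.0
```

```bash
python3 - <<'E'
from workcell import env, eyes
import cv2, pickle, numpy as np
g=eyes.grab_frame("wrist"); pickle.dump(g,open("w6.pkl","wb"))
s=env.state(); print(s["time_s"],s["ee_pos"],s["force"],s["gripper_width"])
cv2.imwrite("pics/w6.png",cv2.resize(g["frame"][0:320,200:520],(600,600),interpolation=2)[:,:,::-1])
E
```

```text
12.0167 [468.69393607  66.76385042 133.37470615] [0.62522125 2.25240219 0.26477367] 68.26153655352046
```

View pics/w6.png

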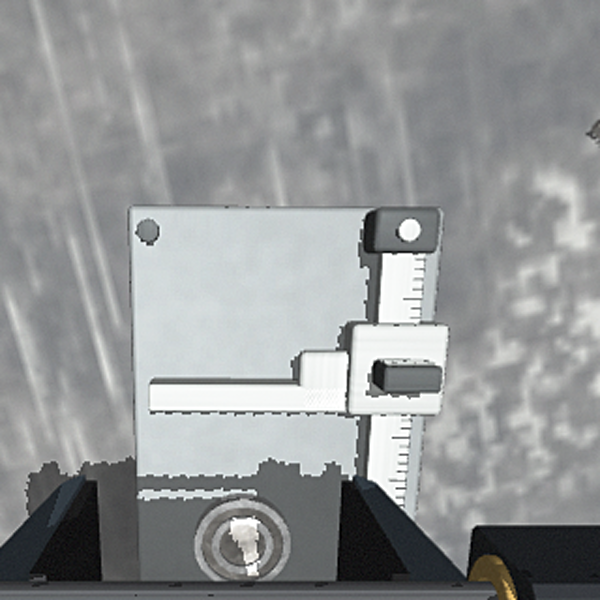

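The bearing lies released between the jaws at crop (242,540). The lug is at crop (408,377), with the carriage open.

```bash
python3 - <<'E'
from h import *
g=pickle.load(open("w6.pkl","rb")); k=320/600
P=lambda u,v,z: plane(g,[(200+u*k,v*k)],z)[0].round(1)
print("lug corners top z62 back/front L/R",P(387,362,62),P(440,368,62),P(440,391,62),P(387,391,62)); print("lug c",P(413,379,62))
print("bearing",P(242,540,22)); print("jaw front",P(150,412,31),P(345,413,31)); print("plate +y corners",P(130,207,10),P(442,208,10))
a,b=P(150,412,31),P(345,413,31); print(np.degrees(np.arctan2(b[1]-a[1],b[0]-a[0])))
E
```

```text
lug corners top z62 back/front L/R [549.8  80.8  62. ] [572.1  73.3  62. ] [570.9  63.1  62. ] [547.9  68.1  62. ]
lug c [559.9  71.   62. ]
bearing [469.   -6.2  22. ]
jaw front [438.9  74.7  31. ] [533.   53.7  31. ]
plate +y corners [450.6 171.6  10. ] [598.9 139.2  10. ]
-12.580373252221474
```

send_rows(grip=[-1, -1, -1, -1, -1, -1, -1, -1], xyz=[[0.02, 0.01, 0], [0.045, 0.02, 0], [0.07, 0.03, 0], [0.09, 0.04, 0], [0.1, 0.044, 0], [0.1, 0.044, -0.03], [0.1, 0.044, -0.06], [0.1, 0.044, -0.08]], yaw=[-0.4, -0.4, -0.4, -0.4, -0.4, -0.4, -0.4, -0.4])

```text
time_s: 12.68
ee_pos: [565.7, 105.9, 49.1]
ee_rot: [-179.8, 0.1, 77.5]
force: [-0.3, -0.6, -0.4]
gripper_width: 18.1
gripper_force: 0.0
```

send_rows(grip=[-1, -1, -1, -1, -1, -1, -1, -1], xyz=[[0, 0, -0.01], [0, 0, -0.02], [0, 0, -0.028], [0, 0, -0.034], [0, 0, -0.037], [0, 0, -0.037], [0, 0, -0.037], [0, 0, -0.037]], yaw=[0, 0, 0, 0, 0, 0, 0, 0])

```text
time_s: 13.35
ee_pos: [568.3, 106.7, 15.5]
ee_rot: [179.9, -0.0, 77.5]
force: [0.2, 0.6, -0.8]
gripper_width: 0.6
gripper_force: 0.0
```

```bash
cat > look.py <<'E'
from workcell import env, eyes
from h import *
import sys
f=eyes.grab_frame("side"); g=eyes.grab_frame("wrist"); pickle.dump((f,g),open(sys.argv[1]+".pkl","wb"))
s=env.state(); print(s["time_s"],s["ee_pos"],s["force"],s["gripper_width"])
a=cv2.resize(f["frame"][170:330,240:400],(400,400),interpolation=2);b=cv2.resize(g["frame"][0:400,120:520],(400,400))
cv2.imwrite("pics/"+sys.argv[1]+".png",np.hstack([a,b])[:,:,::-1])
E
python3 look.py w7
```

```text
13.45 [568.13816906 106.68133276  15.37512593] [ 0.38577425 -0.58995136 -0.13569979] 0.6419909332577082
```

View pics/w7.png

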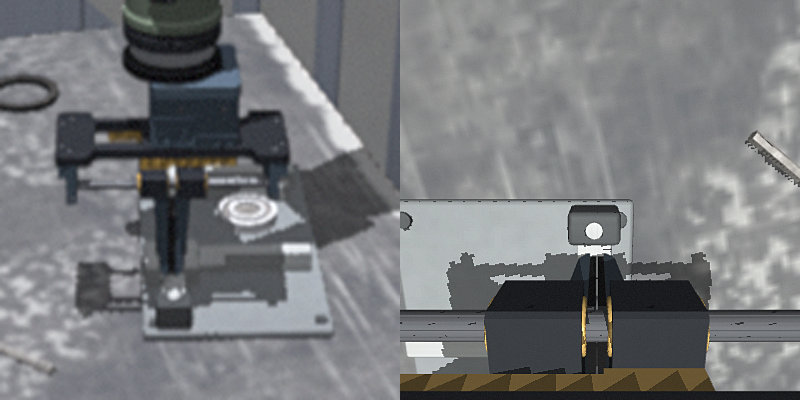

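That view makes 11 pictures, one over the limit of 10, so I won't view any more and will work from force readings and numbers. It shows the closed fingers standing behind the lug with the bearing free.

send_rows(grip=[-1, -1, -1, -1, -1, -1, -1, -1], xyz=[[-0.0005, -0.003, 0], [-0.0013, -0.006, 0], [-0.0019, -0.009, 0], [-0.0026, -0.012, 0], [-0.0032, -0.015, 0], [-0.0039, -0.018, 0], [-0.0045, -0.021, 0], [-0.0053, -0.024, 0]], yaw=[0, 0, 0, 0, 0, 0, 0, 0])

```text
time_s: 14.12
ee_pos: [562.5, 82.9, 14.8]
ee_rot: [180.0, -0.1, 77.5]
force: [1.1, 4.1, 0.2]
gripper_width: 0.5
gripper_force: 2.1
```

send_rows(grip=[-1, -1, -1, -1, -1, -1, -1, -1], xyz=[[-0.0007, -0.003, 0], [-0.0013, -0.006, 0], [-0.0019, -0.009, 0], [-0.0026, -0.012, 0], [-0.0032, -0.015, 0], [-0.0039, -0.018, 0], [-0.0045, -0.021, 0], [-0.0053, -0.024, 0]], yaw=[0, 0, 0, 0, 0, 0, 0, 0])

```text
time_s: 14.78
ee_pos: [557.0, 58.3, 14.8]
ee_rot: [180.0, -0.0, 77.5]
force: [0.6, 4.6, 0.9]
gripper_width: 0.6
gripper_force: 2.1
```

send_rows(grip=[-1, -1, -1, -1, -1, -1, -1, -1], xyz=[[-0.0004, -0.002, 0], [-0.0009, -0.004, 0], [-0.0013, -0.006, 0], [-0.0017, -0.008, 0], [-0.0022, -0.01, 0], [-0.0026, -0.012, 0], [-0.003, -0.014, 0], [-0.003, -0.014, 0]], yaw=[0, 0, 0, 0, 0, 0, 0, 0])

```text
time_s: 15.45
ee_pos: [553.9, 44.1, 14.7]
ee_rot: [-180.0, 0.0, 77.5]
force: [-0.1, 2.8, 0.8]
gripper_width: 0.6
gripper_force: 1.4
```

```bash
python3 - <<'E'
from workcell import env, eyes
from h import *
g=eyes.grab_frame("side"); pickle.dump(g,open("s8.pkl","wb"))
s=env.state(); print(s["time_s"],s["ee_pos"],s["force"])
# caliper frame estimate: spot at (467.8,-7.5) = (-30,-28)
a=np.radians(-12.5);R=np.array([[np.cos(a),-np.sin(a)],[np.sin(a),np.cos(a)]]); o=np.array([467.8,-7.5])-R@[-30,-28]; print("origin",o, "tip in cal",R.T@(s["ee_pos"][:2]-o))
E
```

```text
15.5 [553.86167109  44.12384374  14.70484737] [-1.65658519  1.81597189  0.82205261]
origin [503.1491894   13.34309978] tip in cal [42.84822105 41.02730738]
```

send_rows(grip=[-1, -1, -1, -1, -1], xyz=[[-0.0002, -0.001, 0], [-0.0004, -0.002, 0], [-0.0007, -0.003, 0], [-0.0009, -0.004, 0], [-0.0011, -0.005, 0]], yaw=[0, 0, 0, 0, 0])

```text
time_s: 15.92
ee_pos: [552.9, 39.8, 14.7]
ee_rot: [180.0, -0.0, 77.5]
force: [-0.1, 6.8, 2.3]
gripper_width: 0.9
gripper_force: 3.3
```

send_rows(grip=[-1, -1, -1, -1], xyz=[[-0.0001, -0.0005, 0], [-0.0002, -0.001, 0], [-0.0002, -0.001, 0], [-0.0002, -0.001, 0]], yaw=[0, 0, 0, 0])

```text
time_s: 16.25
ee_pos: [552.9, 39.5, 14.7]
ee_rot: [180.0, -0.1, 77.5]
force: [-0.2, 7.2, 0.9]
gripper_width: 0.5
gripper_force: 3.7
```

send_rows(grip=[-1, -1, -1, -1], xyz=[[-0.0001, -0.0005, 0], [-0.0002, -0.001, 0], [-0.0002, -0.001, 0], [-0.0002, -0.001, 0]], yaw=[0, 0, 0, 0])

```text
time_s: 16.58
ee_pos: [552.8, 39.1, 14.8]
ee_rot: [180.0, -0.2, 77.4]
force: [-0.3, 10.3, 1.6]
gripper_width: 0.4
gripper_force: 4.7
```

Contact felt: the force rose from about 4 to 10 N at roughly 7 N/mm, which matches the jaw's own elasticity. Backing off.

send_rows(grip=[-1, -1, -1, -1, -1, -1, -1, -1], xyz=[[0.0002, 0.001, 0], [0.0004, 0.002, 0], [0.0009, 0.004, 0], [0.002, 0.008, 0], [0.003, 0.014, 0], [0.004, 0.02, 0], [0.005, 0.025, 0.01], [0.005, 0.025, 0.04]], yaw=[0, 0, 0, 0, 0, 0, 0, 0])

```text
time_s: 17.25
ee_pos: [554.5, 63.3, 51.9]
ee_rot: [-179.5, 0.2, 77.6]
force: [0.5, 0.3, 0.4]
gripper_width: 0.8
gripper_force: 0.0
```

send_rows(grip=[-1, -1, -1, -1, -1, -1, -1, -1], xyz=[[0, 0, 0.03], [0, 0, 0.06], [0, 0, 0.09], [-0.02, 0, 0.11], [-0.05, 0, 0.13], [-0.08, 0, 0.14], [-0.08, 0, 0.14], [-0.08, 0, 0.14]], yaw=[0, 0, 0, 0, 0, 0, 0, 0])

```text
time_s: 17.92
ee_pos: [477.3, 62.9, 196.5]
ee_rot: [179.8, -0.0, 77.5]
force: [0.5, 0.9, -0.7]
gripper_width: 0.2
gripper_force: 0.0
```

```bash
python3 - <<'E'
from workcell import env, eyes
from h import *
g=eyes.grab_frame("wrist"); pickle.dump(g,open("w9.pkl","wb"))
s=env.state(); print(s["time_s"],s["ee_pos"],s["force"])
a=np.radians(-12.5);R=np.array([[np.cos(a),-np.sin(a)],[np.sin(a),np.cos(a)]]); o=np.array([503.1,13.3])
B=np.array([g0 for g0 in (R@[-30,-36]+o)]); print("bearing px",proj(g,[(*B,22)]))
im=cv2.medianBlur(cv2.cvtColor(g["frame"],cv2.COLOR_RGB2GRAY),3)
x,y=proj(g,[(*B,22)])[0].astype(int); y0,x0=max(y-70,0),x-70
c=cv2.HoughCircles(im[y0:y+70,x0:x+70],cv2.HOUGH_GRADIENT,1,10,param1=100,param2=14,minRadius=18,maxRadius=40)
for q in (c[0][:4] if c is not None else []): w=plane(g,[q[:2]+[x0,y0]],22)[0][:2]; print(q,w.round(1),"cal",(R.T@(w-o)).round(1))
# dark lug mask
m=(g["frame"].max(2)<75).astype(np.uint8); n,l,st,ce=cv2.connectedComponentsWithStats(m)
for i in range(1,n):
    if 150<st[i,4]<2500: w=plane(g,[ce[i]],62)[0][:2]; print(st[i],"cal@62",(R.T@(w-o)).round(1))
E
```

```text
17.9667 [477.91951634  62.84207368 195.69359475] [ 0.08711984 -0.14699167  0.21300074]
bearing px [[320.19381315 273.71212065]]
[62.5 76.5 34.9] [455.5 -20.6] cal [-39.2 -43.4]
[39.5 76.5 34.9] [428.7 -14.6] cal [-66.6 -43.4]
[93.5 71.5 36.1] [492.9 -22.4] cal [ -2.3 -37. ]
[71.5 70.5 19.4] [467.6 -15.4] cal [-28.4 -35.7]
[610 188  30  26 589] cal@62 [276.4  59. ]
[504 256  27  40 200] cal@62 [179.4 -22. ]
```

send_rows(grip=[-1, -1, -1, -1, -1, -1, -1, -1], xyz=[[-0.005, -0.02, 0], [-0.01, -0.05, 0], [-0.015, -0.08, 0], [-0.02, -0.11, 0], [-0.025, -0.13, 0], [-0.025, -0.14, 0], [-0.025, -0.14, 0], [-0.025, -0.14, 0]], yaw=[0, 0, 0, 0, 0, 0, 0, 0])

```text
time_s: 18.63
ee_pos: [453.2, -77.2, 194.3]
ee_rot: [-180.0, -0.0, 77.4]
force: [-0.6, 0.5, -0.2]
gripper_width: 0.7
gripper_force: 0.0
```

```bash
python3 - <<'E'
from workcell import env, eyes
from h import *
g=eyes.grab_frame("wrist"); pickle.dump(g,open("w10.pkl","wb"))
s=env.state(); print(s["time_s"],s["ee_pos"],s["force"])
a=np.radians(-12.5);R=np.array([[np.cos(a),-np.sin(a)],[np.sin(a),np.cos(a)]]); o=np.array([503.1,13.3])
im=cv2.medianBlur(cv2.cvtColor(g["frame"],cv2.COLOR_RGB2GRAY),3)
x,y=proj(g,[(*(R@[-30,-36]+o),22)])[0].astype(int); y0,x0=y-60,x-60; print(x,y)
c=cv2.HoughCircles(im[y0:y+60,x0:x+60],cv2.HOUGH_GRADIENT,1,3,param1=100,param2=14,minRadius=18,maxRadius=30)
for q in c[0][:4]: w=plane(g,[q[:2]+[x0,y0]],22)[0][:2]; print(q,"cal",(R.T@(w-o)).round(1))
# brightness profiles along caliper y at several x, rectified at z=31 (jaw top) and 22
Y=np.arange(25,-101,-3.)
for X,z in((-64,31),(-64,29),(-30,22)):
    uv=proj(g,[(*(R@[X,t]+o),z) for t in Y]).round().astype(int); print(X,z,[(int(t),int(im[v,u])) for t,(u,v) in zip(Y,uv)])
m=(g["frame"].max(2)<75).astype(np.uint8); n,l,st,ce=cv2.connectedComponentsWithStats(m)
for i in range(1,n):
    if 150<st[i,4]<2500: w=plane(g,[ce[i]],62)[0][:2]; print(st[i],"cal@62",(R.T@(w-o)).round(1))
E
```

```text
18.6833 [453.15524192 -76.70948699 194.36146158] [ 0.0407925  -1.09464649 -0.38409698]
314 151
[61.5 57.5 24.6] cal [-29.2 -33.3]
[58.5 57.5 22.4] cal [-32.4 -33.3]
[64.5 56.5 22.4] cal [-26.  -32.3]
[61.5 60.5 21.6] cal [-29.2 -36.5]
-64 31 [(25, 203), (22, 204), (19, 203), (16, 202), (13, 202), (10, 200), (7, 205), (4, 252), (1, 250), (-2, 249), (-5, 252), (-8, 87), (-11, 97), (-14, 207), (-17, 201), (-20, 201), (-23, 200), (-26, 198), (-29, 197), (-32, 198), (-35, 199), (-38, 199), (-41, 198), (-44, 197), (-47, 193), (-50, 192), (-53, 192), (-56, 191), (-59, 201), (-62, 254), (-65, 249), (-68, 86), (-71, 192), (-74, 191), (-77, 97), (-80, 239), (-83, 244), (-86, 242), (-89, 240), (-92, 239), (-95, 125), (-98, 83)]
-64 29 [(25, 203), (22, 204), (19, 203), (16, 202), (13, 202), (10, 200), (7, 205), (4, 252), (1, 250), (-2, 249), (-5, 252), (-8, 87), (-11, 97), (-14, 207), (-17, 201), (-20, 201), (-23, 200), (-26, 198), (-29, 198), (-32, 198), (-35, 199), (-38, 199), (-41, 198), (-44, 196), (-47, 193), (-50, 192), (-53, 192), (-56, 191), (-59, 168), (-62, 254), (-65, 249), (-68, 86), (-71, 192), (-74, 192), (-77, 97), (-80, 239), (-83, 244), (-86, 244), (-89, 240), (-92, 239), (-95, 125), (-98, 74)]
-30 22 [(25, 202), (22, 200), (19, 198), (16, 199), (13, 201), (10, 201), (7, 205), (4, 252), (1, 252), (-2, 251), (-5, 251), (-8, 159), (-11, 255), (-14, 215), (-17, 255), (-20, 255), (-23, 149), (-26, 217), (-29, 201), (-32, 183), (-35, 155), (-38, 169), (-41, 217), (-44, 211), (-47, 255), (-50, 255), (-53, 199), (-56, 252), (-59, 199), (-62, 253), (-65, 250), (-68, 126), (-71, 192), (-74, 192), (-77, 127), (-80, 225), (-83, 244), (-86, 242), (-89, 240), (-92, 238), (-95, 237), (-98, 84)]
[518 132  57  73 624] cal@62 [185.2 -44.5]
[251 244  45  25 230] cal@62 [ -67.4 -138.7]
[351 244  23  35 276] cal@62 [  22.1 -141. ]
[459 345  44  34 219] cal@62 [ 167.3 -277.8]
```

```bash
python3 -c "
from workcell import env
print(env.job_done())"
```

```text
the job is handed in; nothing more can be done
None
```

The bearing is trapped between the jaw and the anvil with the carriage closed by feel (about 10 N at most) and the hand off, and the job is handed in; the jaw gap measures about 52–53 mm in the last wrist image, but I viewed 11 pictures where 10 were allowed.

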